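# Find the parts case that rattles and hold it up to the code reader

## Robot

A 6-joint arm with a two-finger parallel gripper is mounted at the origin on a cart in front of the work surface, level with it; the furniture and walls round the work are solid. World frame = base frame: x ahead of the robot, y to its left, z up, the work surface at z = 0. Lengths are in m, angles in rad, forces in N, time in s.
With the tool pointing down it reaches from about 0.275 to 0.825 m from the base axis. Payload 4.9 kg.
Tool frame: the origin (TCP) lies at the very end of the fingers, on their centre line; the grasp point (between the pads) lies 19 mm behind it (env.grasp_offset is the distance from the TCP to the grasp point, in m); z points along the fingers, y is the line along which they close (so a half turn about z gives the same grasp; the last joint's range is limited). The gripper opens to 85 mm and grips with 20 to 120 N. Pads are 22 mm wide; open, the fingers measure 114 mm over their backs; the gripper's body (76 mm by 85 mm) begins 54 mm behind the grasp point. The pads swing forward as they close: fully open they stand 13 mm farther back than shut.
Start: joints at [-1.394, 0.326, -0.193, 1.052, 0, 1.437], TCP at [0.168, -0.524, 0.231] pointing down, gripper open.
Joint ranges: [-2.65, 2.65], [-0.97, 1.79], [-1.3, 1.35], [-1.93, 2.1], [-1.47, 1.37], [-3.14, 3.14]. Speed limits (rad/s): [2.57, 2.57, 3.14, 3.14, 3.14, 3.14].

## Interface

Orientations are given as a 3x3 rotation matrix whose columns are the frame's x, y, z axes.
In Python, from plant import env gives the robot as it stands.
- The arm moves only by the tool carry_out, never from a script. Its argument "steps" is a list that holds one entry, the list of rows, each a list of 6 numbers: the shift along the world's x, y, z in m, then the turn, a rotation vector about the world's x, y, z in degrees. In form: [[[tx, ty, tz, wx, wy, wz], ...]]. A call has 1 to 10 rows; each row shifts and turns the commanded pose from where the row before left it; what a row does not reach is not made up. A row lasts 1/12 s, in which the tool goes at most 41.7 mm and 7.16 degrees, less where a joint would pass 70% of its speed; a pose out of reach is approached as far as the arm can. A call with a gripper value outside its range is refused whole. "hand" is the finger opening in m, from 0 to 0.0854, set as the call begins (left out, the last holds). The fingers move at their own pace and stop on an object; "squeeze" is the grip in N (left out, the last holds). Time passes only in rows, so rows that do not move let the fingers close. It gives the time, the measured TCP pose, the force, the opening and the grip force at its end, in the units of the state.
- env.get_state(): the state, without advancing time (a new reading comes with each control period).
- env.grab_frame(name): name is "scene" or "top" or "wrist"; returns a dict with "color" (420x560x3 uint8, red, green, blue), "mtx" (3x3 intrinsics, pixels), "view" (4x4, takes a point from world to camera coordinates). Camera axes: x right, y down, z forward; pixel columns grow to the right and rows downward; lengths in m; the calibration is good to about 2 mm. A picture is of the moment at which its call begins. There is no depth.
- env.close_job(): hands the job in; it is judged then, once.
The state is a dict: "t": time; "qpos": joint angles; "joint_velocities": joint speeds; "tau": joint torques, N m; "tcp_pos": TCP position; "ee_rot": TCP orientation; "wrist_force": force on the tool from outside, world axes, zero at the start; "torque": the same for the moment, N m; "finger_gap": finger opening in m; "finger_force": force on a finger pad.
Only numpy, scipy, OpenCV 4.12 (cv2) and the standard library are available. Lean on these libraries where they do the work, as an engineer would, in place of code of your own. Each camera call takes 0.05 s, during which the arm holds its last target. There are 200 camera calls.

## Task

In one of the three sealed cases the plug was packed without its seat, so it rattles. First lift the canister by its handle off the code reader's stand and set it upright on the bench beside it; then pick up the cases one at a time, shake or tip each lengthwise to find the one that rattles, and put every silent one back upright where it stood. Hold the rattling case upright and still in front of the middle of the reader's window, one labelled end squarely facing it a hand's width or less away, touching nothing else, and finish while holding it there; never show the reader a silent case, and leave everything else on the bench alone.

Things in the scene. Friction and masses are not known exactly. Their poses are not given: they have to be found in the camera images.
- reader_stand: bench code reader, fixed: grey plinth with a black mat (140 x 116 mm), top 22 mm above the bench. Origin on the bench under the mat's middle; plinth from x -75 to +140 mm, y +-65 mm. A bracket at its back (+x) carries the black reader head (78 mm wide, x 80 to 126 mm, 78 to 132 mm high; cable loop to 158 mm high behind x 105 mm). Its window faces the stand's -x, over the mat.
- window (a point): centre of the reader's window, 105 mm above the bench, 78 mm to +x of the stand's origin; axes as the stand's: -x points out of the window over the mat, y across, z up. Hold the case with its x along this x, its middle 72 to 165 mm out from here (115 is good: end face 50 mm off), straight in front and level with it.
- canister: closed aluminium canister with a grey lid, 0.2 to 0.45 kg, 73 mm diameter, 85 mm tall to the lid, with a fixed stirrup handle over it (134 mm tall in all, 87 mm over the handle along its y). At the start it stands on the reader's mat. Origin at the centre of its underside, z up.
- canister_grip (a point): middle of the canister's handle bar, 126 mm above its underside: a horizontal bar along the canister's y, with a black grip 15 mm thick and 44 mm long; the lid is 41 mm below the bar's middle. Pinch it from above across x.
- case_a: one of three sealed parts cases alike outside: grey plastic, two black latches on one long side, a paper code label on each end face; 130 x 60 x 50 mm (x long, y across, z up), 0.35 to 0.42 kg in all, origin at the centre of its underside; the lid stays shut. Grip across y at the middle. Which of the three rattles is drawn anew each time; nothing outside, and not the weight, shows it.
- case_b: another of three sealed parts cases alike outside: grey plastic, two black latches on one long side, a paper code label on each end face; 130 x 60 x 50 mm (x long, y across, z up), 0.35 to 0.42 kg in all, origin at the centre of its underside; the lid stays shut. Grip across y at the middle. Which of the three rattles is drawn anew each time; nothing outside, and not the weight, shows it.
- case_c: the third of three sealed parts cases alike outside: grey plastic, two black latches on one long side, a paper code label on each end face; 130 x 60 x 50 mm (x long, y across, z up), 0.35 to 0.42 kg in all, origin at the centre of its underside; the lid stays shut. Grip across y at the middle. Which of the three rattles is drawn anew each time; nothing outside, and not the weight, shows it.
- case_a_mid (a point): centre of case a, 25 mm above its underside. Inside is a 0.24 kg steel plug. Seated: it cannot shift (0.5 mm play). Loose: it starts in the middle, slides up to 44 mm to either end when the case is tipped lengthwise over 20 degrees or shaken briskly along x, and stays there once level and still. The weight shift shows in the wrist's moment: 0.1 N m middle to end, 0.2 end to end (noise 0.03).
- case_b_mid (a point): centre of case b, 25 mm above its underside. Inside is a 0.24 kg steel plug. Seated: it cannot shift (0.5 mm play). Loose: it starts in the middle, slides up to 44 mm to either end when the case is tipped lengthwise over 20 degrees or shaken briskly along x, and stays there once level and still. The weight shift shows in the wrist's moment: 0.1 N m middle to end, 0.2 end to end (noise 0.03).
- case_c_mid (a point): centre of case c, 25 mm above its underside. Inside is a 0.24 kg steel plug. Seated: it cannot shift (0.5 mm play). Loose: it starts in the middle, slides up to 44 mm to either end when the case is tipped lengthwise over 20 degrees or shaken briskly along x, and stays there once level and still. The weight shift shows in the wrist's moment: 0.1 N m middle to end, 0.2 end to end (noise 0.03).
- mug: blue and white mug, 78 x 112 x 92 mm with its handle; origin under it; bystander
- glue: standing glue stick, 26 mm diameter, 87 mm tall; origin at the centre of its underside; bystander
- tape: roll of red tape lying flat, 76 mm diameter, 19 mm tall; origin at the centre of its underside; bystander

How it is judged:
By the outcome, as a careful person would: the job done as asked, in the order asked, and still so for the second after the job is handed in, while the arm keeps its last pose, push and grip.
It also fails if it takes over 72 s, if anything falls off the work surface, if the arm or the gripper's body presses on something with over 40 N, if the wrist force passes 120 N, or if a joint passes its speed limit or range.

## Working session

There is one attempt and no reset: what is moved stays moved. The work goes in short steps, Python scripts to look and compute and a tool call to move; the robot and the scene stay as the last step left them, time stands still between calls to the robot, and variables do not carry over. Pictures are saved under pics/ and viewed, at most 10 in all, crops included, and the job is handed in when it is done.

Besides the shell and the picture viewer there is one more tool, called after "Call:" by a JSON object that holds its "method" and its "body". carry_out: Moves the arm, as the interface text tells. Its arguments: {"type":"object","properties":{"steps":{"type":"array"},"hand":{"type":"number"},"squeeze":{"type":"number"}},"required":["steps"]}

```bash
mkdir -p pics; cat > h.py <<'E'
import numpy as np, cv2
from plant import env
def shot(name,fn):
    f=env.grab_frame(name); np.savez(f'pics/{fn}.npz',mtx=f['mtx'],view=f['view'])
    cv2.imwrite(f'pics/{fn}.png',cv2.cvtColor(f['color'],cv2.COLOR_RGB2BGR)); return f
def back(fn,u,v,z):
    d=np.load(f'pics/{fn}.npz'); R=d['view'][:3,:3];t=d['view'][:3,3]
    c=-R.T@t; r=R.T@np.linalg.inv(d['mtx'])@[u,v,1]; return c+r*(z-c[2])/r[2]
def proj(fn,p):
    d=np.load(f'pics/{fn}.npz'); q=d['mtx']@(d['view'][:3,:3]@np.array(p)+d['view'][:3,3]); return q[:2]/q[2]
E
python3 - <<'E'
from h import *
shot('top','top0');shot('scene','scene0')
for n in('top0','scene0'):
    d=np.load(f'pics/{n}.npz');print(n,d['mtx'].round(1).tolist(),(-d['view'][:3,:3].T@d['view'][:3,3]).round(3))
s=env.get_state();print(s)
E
```

```text
top0 [[517.0, 0.0, 276.0], [0.0, 517.0, 208.1], [0.0, 0.0, 1.0]] [0.307 0.11  1.251]
scene0 [[509.5, 0.0, 278.8], [0.0, 509.5, 212.8], [0.0, 0.0, 1.0]] [-0.144  0.44   1.054]
{'t': 0.1, 'qpos': array([-1.39416020e+00,  3.26906879e-01, -1.93477626e-01,  1.05202703e+00,
       -1.65101212e-05,  1.43658867e+00]), 'joint_velocities': array([-0.00185387, -0.00250261,  0.00446133,  0.00068464, -0.00047078,
        0.00035844]), 'tau': array([ 1.28583371e-03, -4.44239008e+01,  2.63038588e+01,  7.90694001e-03,
       -5.30935756e-05,  7.82570510e-06]), 'tcp_pos': array([ 0.1681319 , -0.52311255,  0.23056232]), 'ee_rot': array([[ 9.52075853e-01,  3.05861865e-01, -3.00076630e-04],
       [ 3.05861947e-01, -9.52074551e-01,  1.58717811e-03],
       [ 1.99761935e-04, -1.60289598e-03, -9.99998695e-01]]), 'wrist_force': array([ 0.1337194 , -0.59098028, -0.1500371 ]), 'torque': array([-0.01484091, -0.00151047,  0.06279053]), 'finger_force': 0.0, 'finger_gap': 0.08532821985320806}
```

View pics/top0.png

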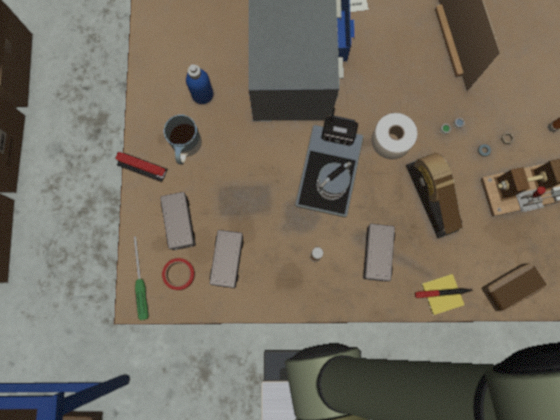

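View pics/scene0.png

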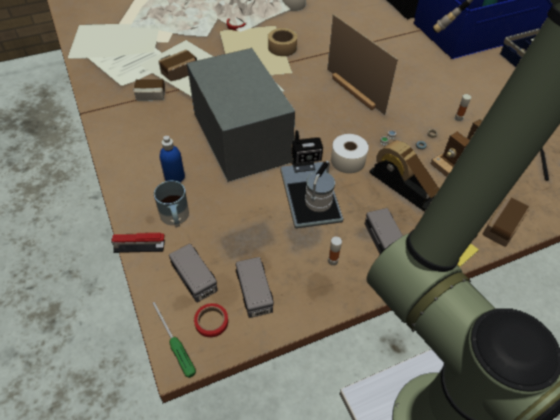

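The top view shows the cases at about (177,220), (227,259) and (380,252). The stand is at (333,168) with the canister on its mat near (333,180), the glue is at (317,254) and the tape at (178,274). I'll enlarge this area.

```bash
python3 - <<'E'
from h import *
im=cv2.imread('pics/top0.png')[110:300,150:410]
cv2.imwrite('pics/crop0.png',cv2.resize(im,None,fx=3,fy=3,interpolation=cv2.INTER_CUBIC))
E
```

```text
(no output)
```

View pics/crop0.png

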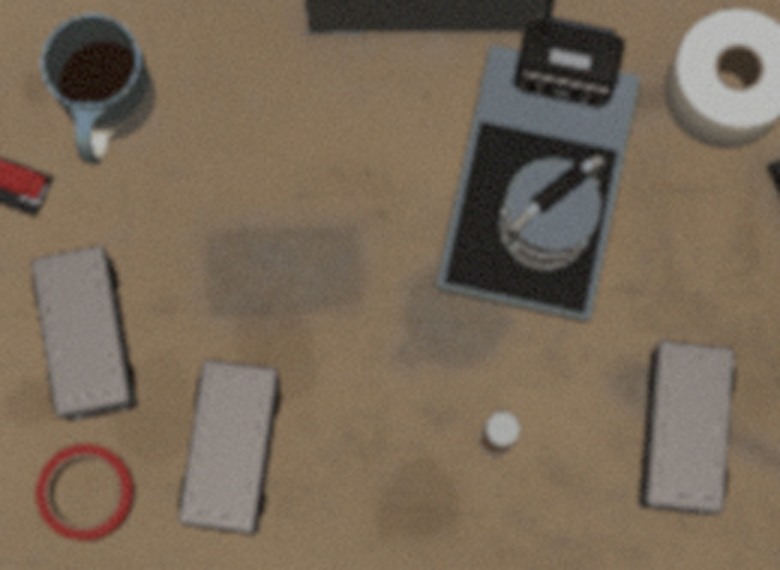

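```bash
python3 - <<'E'
from h import *
B=lambda u,v,z: back('top0',150+(u+.0)/3,110+(v+.0)/3,z)[:2]
for n,c in dict(L=[(33,260),(103,248),(131,405),(60,417)],M=[(205,362),(278,370),(256,532),(181,522)],R=[(658,342),(733,348),(722,511),(648,507)]).items():
    p=np.array([B(*q,.05) for q in c]); a=(p[0]+p[1]-p[2]-p[3])/2; b=(p[0]+p[3]-p[1]-p[2])/2
    print(n,p.mean(0).round(4),'len',np.linalg.norm(a).round(3),np.linalg.norm(b).round(3),'yaw',np.degrees(np.arctan2(a[1],a[0])).round(1),np.degrees(np.arctan2(-b[0],b[1])).round(1))
p=np.array([B(*q,.022) for q in [(482,123),(618,150),(583,312),(445,285)]])
a=(p[0]+p[1]-p[2]-p[3])/2; b=(p[0]+p[3]-p[1]-p[2])/2
print('mat',p.mean(0).round(4),np.linalg.norm(a),np.linalg.norm(b),np.degrees(np.arctan2(a[1],a[0])),np.degrees(np.arctan2(-b[0],b[1])))
e=np.array([B(515,238,.148),B(603,160,.148)]);g=np.array([B(537,207,.148),B(580,173,.148)])
print('bar',e.round(4),e.mean(0),g.mean(0),np.linalg.norm(e[0]-e[1]),np.linalg.norm(g[0]-g[1]),np.degrees(np.arctan2(*(e[0]-e[1])[::-1])))
print('lid',B(550,212,.107)); print('glue',B(502,430,.087),'tape',B(85,491,.019),'mug',B(92,60,.09), 'roll',B(730,75,.1))
print('box',B(310,30,.0),B(550,30,.0))
E
```

```text
L [0.5195 0.353 ] len 0.128 0.056 yaw 11.4 9.3
M [0.4287 0.2349] len 0.126 0.058 yaw -7.5 -7.4
R [ 0.4406 -0.122 ] len 0.128 0.058 yaw -6.3 -4.4
mat [ 0.6162 -0.0067] 0.13975380595330109 0.11355261578999895 -13.68501812326072 -12.120912205702524
bar [[ 0.5686  0.0181]
 [ 0.627  -0.0482]] [ 0.59778877 -0.01504414] [ 0.60450303 -0.01476175] 0.08836306173465092 0.04117404771312209 131.36879833538066
lid [ 0.59832794 -0.01236636]
glue [0.43488391 0.02656439] tape [0.39692825 0.35276607] mug [0.72997994 0.3430953 ] roll [ 0.70840304 -0.1561407 ]
box [0.78753833 0.17581256] [ 0.78516584 -0.028503  ]
```

The measured sizes match the given ones (cases 127x58, mat 140x114, bar 88). The canister is near (0.600, -0.014) with its bar at yaw 131°. I'll move above it, 113.6° of yaw.

Call:
{"method": "carry_out", "body": {"steps": [[[0.0216,0.0255,0.0015,0,0,5.68],[0.0216,0.0255,0.0015,0,0,5.68],[0.0216,0.0255,0.0015,0,0,5.68],[0.0216,0.0255,0.0015,0,0,5.68],[0.0216,0.0255,0.0015,0,0,5.68],[0.0216,0.0255,0.0015,0,0,5.68],[0.0216,0.0255,0.0015,0,0,5.68],[0.0216,0.0255,0.0015,0,0,5.68],[0.0216,0.0255,0.0015,0,0,5.68],[0.0216,0.0255,0.0015,0,0,5.68]]], "hand": 0.085}}

```text
t: 0.93
tcp_pos: [0.3848, -0.2671, 0.2462]
ee_rot: [[0.261, 0.965, -0.0], [0.965, -0.261, 0.0], [0.0, -0.0, -1.0]]
wrist_force: [0.8, 0.1, 0.5]
finger_gap: 0.0851
finger_force: 0.0
```

Call:
{"method": "carry_out", "body": {"steps": [[[0.0216,0.0255,0.0015,0,0,5.68],[0.0216,0.0255,0.0015,0,0,5.68],[0.0216,0.0255,0.0015,0,0,5.68],[0.0216,0.0255,0.0015,0,0,5.68],[0.0216,0.0255,0.0015,0,0,5.68],[0.0216,0.0255,0.0015,0,0,5.68],[0.0216,0.0255,0.0015,0,0,5.68],[0.0216,0.0255,0.0015,0,0,5.68],[0.0216,0.0255,0.0015,0,0,5.68],[0.0216,0.0255,0.0015,0,0,5.68]]]}}

```text
t: 1.77
tcp_pos: [0.6008, -0.0121, 0.2609]
ee_rot: [[-0.665, 0.747, -0.001], [0.747, 0.665, 0.0], [0.001, -0.001, -1.0]]
wrist_force: [0.5, -0.6, 0.2]
finger_gap: 0.0851
finger_force: 0.0
```

```bash
python3 - <<'E'
from h import *
f=shot('wrist','w1');s=env.get_state();print(s['t'],s['tcp_pos'],s['ee_rot'].round(3).tolist(),proj('w1',(.6,-.014,.148)))
E
```

```text
1.8167 [ 0.60422736 -0.007657    0.26081426] [[-0.671, 0.741, 0.003], [0.741, 0.671, 0.004], [0.001, 0.004, -1.0]] [278.35773006 212.35068679]
```

View pics/w1.png

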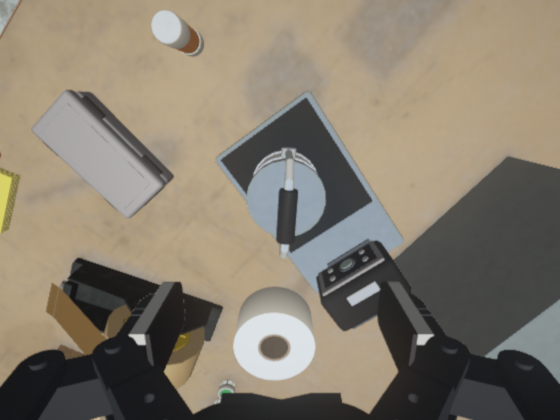

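The wrist view shows the handle bar from (290,152) to (285,256) with its grip centred at about (288,216). The mat corners are near (307,97), (220,160), (373,205) and (288,248), and the right case is at about (100,152).

```bash
python3 - <<'E'
from h import *
B=lambda u,v,z: back('w1',u,v,z)[:2]
e=np.array([B(290,152,.148),B(285,256,.148)]);g=np.array([B(289,190,.148),B(287,243,.148)])
print(e,e.mean(0),g.mean(0),np.linalg.norm(e[0]-e[1]),np.linalg.norm(g[0]-g[1]),np.degrees(np.arctan2(*(e[0]-e[1])[::-1])))
print('lid',B(287,198,.107))
print('mat',[B(*q,.022).round(4) for q in[(307,97),(220,160),(373,205)]])
c=[(68,92),(166,184),(131,217),(33,129)]
print('R',np.mean([B(*q,.05) for q in c],0))
s=env.get_state();print(s['tcp_pos'])
E
```

```text
[[ 0.57536287  0.02670823]
 [ 0.62889176 -0.03842442]] [ 0.60212732 -0.0058581 ] [ 0.60827872 -0.01197611] 0.08430660189792781 0.04393239044279977 129.41487314077042
lid [ 0.60553952 -0.00906477]
mat [array([0.5648, 0.0696]), array([ 0.5379, -0.043 ]), array([0.7028, 0.034 ])]
R [ 0.44594173 -0.11535042]
[ 0.60422736 -0.007657    0.26081426]
```

The picture was taken mid-settling, which explains the 5 mm bias in it. The commanded pose (0.600, -0.0136) matches the top measurement, so I'll descend, grip and lift.

Call:
{"method": "carry_out", "body": {"steps": [[[0,0,-0.02,0,0,0],[0,0,-0.02,0,0,0],[0,0,-0.02,0,0,0],[0,0,-0.02,0,0,0],[0,0,-0.02,0,0,0],[0,0,-0.015,0,0,0],[0,0,-0.01,0,0,0],[0,0,-0.006,0,0,0],[0,0,0,0,0,0],[0,0,0,0,0,0]]]}}

```text
t: 2.65
tcp_pos: [0.6004, -0.0138, 0.1306]
ee_rot: [[-0.661, 0.75, 0.0], [0.75, 0.661, -0.0], [-0.0, 0.0, -1.0]]
wrist_force: [-0.0, 0.9, 0.0]
finger_gap: 0.0851
finger_force: 0.0
```

Call:
{"method": "carry_out", "body": {"steps": [[[0,0,0,0,0,0],[0,0,0,0,0,0],[0,0,0,0,0,0],[0,0,0,0,0,0],[0,0,0,0,0,0],[0,0,0,0,0,0],[0,0,0,0,0,0],[0,0,0,0,0,0],[0,0,0,0,0,0],[0,0,0,0,0,0]]], "hand": 0, "squeeze": 60}}

```text
t: 3.48
tcp_pos: [0.6007, -0.0135, 0.1307]
ee_rot: [[-0.661, 0.75, 0.001], [0.75, 0.661, 0.0], [-0.001, 0.001, -1.0]]
wrist_force: [1.4, 0.8, 4.3]
finger_gap: 0.0133
finger_force: 58.2
```

Call:
{"method": "carry_out", "body": {"steps": [[[0,0,0.006,0,0,0],[0,0,0.012,0,0,0],[0,0,0.016,0,0,0],[0,0,0.016,0,0,0],[0,0.005,0.01,0,0,0],[0,0.014,0,0,0,0],[0,0.02,0,0,0,0],[0,0.02,0,0,0,0],[0,0.02,0,0,0,0],[0,0.02,0,0,0,0]]]}}

```text
t: 4.32
tcp_pos: [0.599, 0.0873, 0.1889]
ee_rot: [[-0.662, 0.75, -0.002], [0.75, 0.662, 0.0], [0.002, -0.002, -1.0]]
wrist_force: [1.0, -0.1, -2.7]
finger_gap: 0.013
finger_force: 58.3
```

Call:
{"method": "carry_out", "body": {"steps": [[[0,0.02,0,0,0,0],[0,0.02,0,0,0,0],[0,0.014,0,0,0,0],[0,0.007,-0.006,0,0,0],[0,0,-0.014,0,0,0],[0,0,-0.016,0,0,0],[0,0,-0.016,0,0,0],[0,0,-0.014,0,0,0],[0,0,-0.006,0,0,0],[0,0,0,0,0,0]]]}}

```text
t: 5.15
tcp_pos: [0.5984, 0.1459, 0.1158]
ee_rot: [[-0.661, 0.75, -0.004], [0.75, 0.661, -0.001], [0.002, -0.004, -1.0]]
wrist_force: [-0.1, 1.2, -2.5]
finger_gap: 0.0131
finger_force: 58.3
```

```bash
python3 - <<'E'
from h import *
shot('scene','s2');s=env.get_state();print(s['t'],s['tcp_pos'],s['wrist_force'],s['torque'],s['finger_gap'])
im=cv2.imread('pics/s2.png');cv2.imwrite('pics/s2c.png',cv2.resize(im[80:330,140:480],None,fx=2,fy=2))
E
```

```text
5.2 [0.59932309 0.14606209 0.11716863] [-0.54417449 -0.63502871 -2.82889828] [0.01820189 0.00020164 0.00932451] 0.01319383887317467
```

View pics/s2c.png

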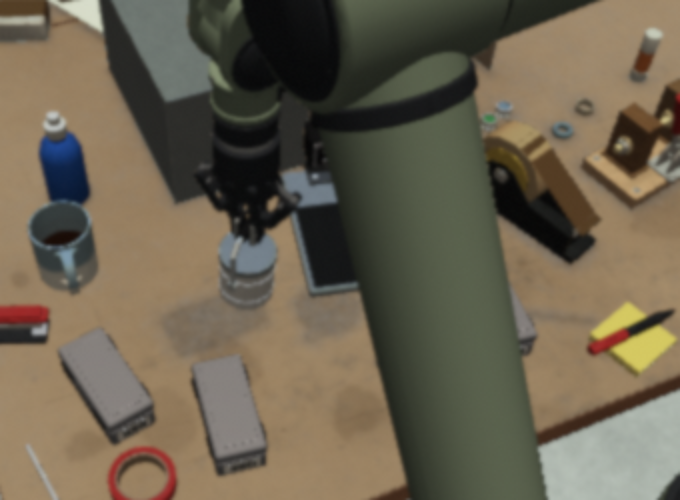

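The canister hangs upright at about (247,268) in the crop, clear of the stand, with its underside about 8 mm above the bench. I'll lower it.

Call:
{"method": "carry_out", "body": {"steps": [[[0,0,-0.003,0,0,0],[0,0,-0.002,0,0,0],[0,0,-0.001,0,0,0],[0,0,-0.001,0,0,0],[0,0,-0.001,0,0,0],[0,0,0,0,0,0],[0,0,0,0,0,0]]]}}

```text
t: 5.78
tcp_pos: [0.6002, 0.1463, 0.1104]
ee_rot: [[-0.661, 0.75, 0.0], [0.75, 0.661, 0.0], [-0.0, 0.0, -1.0]]
wrist_force: [0.5, 0.2, -3.1]
finger_gap: 0.013
finger_force: 58.4
```

Call:
{"method": "carry_out", "body": {"steps": [[[0,0,-0.001,0,0,0],[0,0,-0.001,0,0,0],[0,0,-0.0007,0,0,0],[0,0,0,0,0,0],[0,0,0,0,0,0]]]}}

```text
t: 6.2
tcp_pos: [0.6013, 0.1467, 0.1087]
ee_rot: [[-0.662, 0.75, 0.003], [0.75, 0.662, 0.001], [-0.001, 0.002, -1.0]]
wrist_force: [0.3, 1.7, 4.7]
finger_gap: 0.0129
finger_force: 59.2
```

Call:
{"method": "carry_out", "body": {"steps": [[[0,0,0,0,0,0],[0,0,0,0,0,0],[0,0,0,0,0,0],[0,0,0,0,0,0],[0,0,0,0,0,0],[0,0,0,0,0,0],[0,0,0.01,0,0,0],[0,0,0.02,0,0,0],[0,0,0.03,0,0,0],[0,0,0.03,0,0,0]]], "hand": 0.085}}

```text
t: 7.03
tcp_pos: [0.5994, 0.1462, 0.1985]
ee_rot: [[-0.661, 0.75, -0.002], [0.75, 0.661, -0.0], [0.001, -0.002, -1.0]]
wrist_force: [0.4, -0.5, 0.2]
finger_gap: 0.0849
finger_force: 0.0
```

Call:
{"method": "carry_out", "body": {"steps": [[[-0.01,0.005,0.013,0,0,3],[-0.02,0.01,0,0,0,5],[-0.025,0.013,0,0,0,6],[-0.03,0.016,0,0,0,7],[-0.03,0.016,0,0,0,7],[-0.028,0.0145,0,0,0,6],[-0.02,0.01,0,0,0,5],[-0.0083,0.004,0,0,0,2.1],[0,0,0,0,0,0],[0,0,0,0,0,0]]]}}

```text
t: 7.87
tcp_pos: [0.4298, 0.235, 0.2114]
ee_rot: [[-0.991, 0.131, 0.002], [0.131, 0.991, 0.0], [-0.002, 0.0, -1.0]]
wrist_force: [-0.5, -0.4, -0.4]
finger_gap: 0.0849
finger_force: 0.0
```

```bash
python3 - <<'E'
from h import *
shot('wrist','w3');s=env.get_state();print(s['t'],s['tcp_pos'],s['wrist_force'],s['torque'],s['finger_gap'])
print(proj('w3',(.4287,.2349,.05)),[proj('w3',(.4287+.065*np.cos(a),.2349+.065*np.sin(a),.05)) for a in np.radians([-7.5,172.5])])
E
```

```text
7.9167 [0.43027095 0.23471544 0.21114656] [-0.13221184 -0.11938349 -0.38887535] [-0.02698183  0.01104524 -0.01247272] 0.08515470178554198
[280.29520124 193.1688795 ] [array([280.39159608, 257.76966435]), array([280.18493055, 119.2689501 ])]
```

View pics/w3.png

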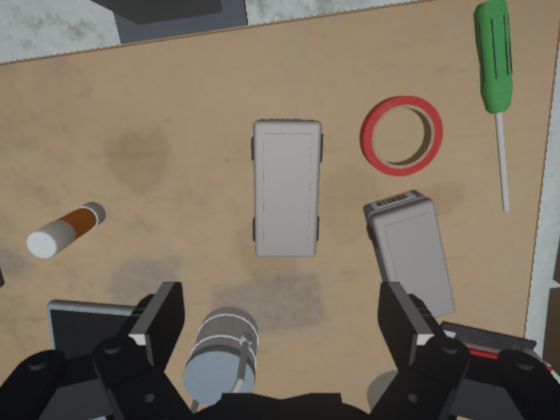

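The wrist view shows case M's top at corners (254,121), (322,121), (316,256) and (257,256), so its middle is about (287,188). The canister stands at the lower left, and case L's top spans roughly (365,205) to (453,305).

```bash
python3 - <<'E'
from h import *
B=lambda u,v,z: back('w3',u,v,z)[:2]
p=np.array([B(*q,.05) for q in [(257,256),(316,256),(322,121),(254,121)]]);a=p[0]+p[1]-p[2]-p[3]
print(p.mean(0),np.linalg.norm(a)/2,np.degrees(np.arctan2(a[1],a[0])),env.get_state()['tcp_pos'])
E
```

```text
[0.42929398 0.24117357] 0.12668318457984962 -7.825860259674075 [0.43027095 0.23471544 0.21114656]
```

Call:
{"method": "carry_out", "body": {"steps": [[[0,0.004,-0.015,0,0,0],[0,0,-0.03,0,0,0],[0,0,-0.035,0,0,0],[0,0,-0.035,0,0,0],[0,0,-0.03,0,0,0],[0,0,-0.025,0,0,0],[0,0,-0.017,0,0,0],[0,0,-0.01,0,0,0],[0,0,-0.005,0,0,0],[0,0,0,0,0,0]]]}}

```text
t: 8.75
tcp_pos: [0.4294, 0.2383, 0.0078]
ee_rot: [[-0.991, 0.132, -0.001], [0.132, 0.991, -0.0], [0.001, -0.001, -1.0]]
wrist_force: [-0.3, -0.0, -0.4]
finger_gap: 0.0846
finger_force: 0.0
```

Call:
{"method": "carry_out", "body": {"steps": [[[0,0,0,0,0,0],[0,0,0,0,0,0],[0,0,0,0,0,0],[0,0,0,0,0,0],[0,0,0,0,0,0],[0,0,0,0,0,0]]], "hand": 0.03, "squeeze": 80}}

```text
t: 9.25
tcp_pos: [0.4304, 0.2394, 0.0101]
ee_rot: [[-0.991, 0.131, 0.003], [0.131, 0.991, 0.001], [-0.003, 0.002, -1.0]]
wrist_force: [-0.7, -0.6, 7.1]
finger_gap: 0.0591
finger_force: 86.9
```

Call:
{"method": "carry_out", "body": {"steps": [[[0,0,0.008,0,0,0],[0,0,0.017,0,0,0],[0,0,0.025,0,0,0],[0,0,0.03,0,0,0],[0,0,0.025,0,0,0],[0,0,0.017,0,0,0],[0,0,0.008,0,0,0],[0,0,0,0,0,0],[0,0,0,0,0,0],[0,0,0,0,0,0]]]}}

```text
t: 10.08
tcp_pos: [0.4277, 0.2384, 0.1373]
ee_rot: [[-0.991, 0.13, -0.002], [0.13, 0.991, -0.001], [0.002, -0.001, -1.0]]
wrist_force: [0.0, 0.5, -3.6]
finger_gap: 0.0588
finger_force: 86.9
```

```bash
cat > r.py <<'E'
from h import *
s=env.get_state();R=s['ee_rot'];print(s['t'],s['tcp_pos'].round(4),s['wrist_force'].round(2),'My',(s['torque']@R[:,1]).round(3),'Mx',(s['torque']@R[:,0]).round(3),s['finger_gap'].round(4),R[:,2].round(3),s['qpos'].round(2))
E
python3 r.py
```

```text
Traceback (most recent call last):
  File "r.py", line 2, in <module>
    s=env.get_state();R=s['ee_rot'];print(s['t'],s['tcp_pos'].round(4),s['wrist_force'].round(2),'My',(s['torque']@R[:,1]).round(3),'Mx',(s['torque']@R[:,0]).round(3),s['finger_gap'].round(4),R[:,2].round(3),s['qpos'].round(2))
                                                                                                                                                                       ^^^^^^^^^^^^^^^^^^^^^
AttributeError: 'float' object has no attribute 'round'
```

Call:
{"method": "carry_out", "body": {"steps": [[[0,0,0,0.46,3.47,0],[0,0,0,0.92,6.94,0],[0,0,0,0.92,6.94,0],[0,0,0,0.92,6.94,0],[0,0,0,0.92,6.94,0],[0,0,0,0,0,0],[0,0,0,0,0,0],[0,0,0,0,0,0],[0,0,0,0,0,0],[0,0,0,0,0,0]]]}}

```text
t: 10.92
tcp_pos: [0.4287, 0.2393, 0.1404]
ee_rot: [[-0.848, 0.129, -0.514], [0.11, 0.992, 0.069], [0.519, 0.002, -0.855]]
wrist_force: [0.9, -0.1, -3.7]
finger_gap: 0.0592
finger_force: 90.0
```

Call:
{"method": "carry_out", "body": {"steps": [[[0,0,0,-0.92,-6.94,0],[0,0,0,-0.92,-6.94,0],[0,0,0,-0.92,-6.94,0],[0,0,0,-0.92,-6.94,0],[0,0,0,-0.46,-3.47,0],[0,0,0,0,0,0],[0,0,0,0,0,0],[0,0,0,0,0,0],[0,0,0,0,0,0]]]}}

```text
t: 11.67
tcp_pos: [0.4301, 0.2389, 0.1391]
ee_rot: [[-0.991, 0.131, 0.0], [0.131, 0.991, 0.001], [-0.0, 0.001, -1.0]]
wrist_force: [0.9, 0.9, -4.3]
finger_gap: 0.0589
finger_force: 90.3
```

```bash
python3 r.py
```

```text
Traceback (most recent call last):
  File "r.py", line 2, in <module>
    s=env.get_state();R=s['ee_rot'];print(s['t'],s['tcp_pos'].round(4),s['wrist_force'].round(2),'My',(s['torque']@R[:,1]).round(3),'Mx',(s['torque']@R[:,0]).round(3),s['finger_gap'].round(4),R[:,2].round(3),s['qpos'].round(2))
                                                                                                                                                                       ^^^^^^^^^^^^^^^^^^^^^
AttributeError: 'float' object has no attribute 'round'
```

```bash
sed -i "s/s\['finger_gap'\].round(4)/s['finger_gap']/" r.py; python3 r.py
```

```text
11.6667 [0.4301 0.2389 0.1391] [ 0.87  0.86 -4.35] My 0.004 Mx -0.037 0.05888345183019249 [ 0.     0.001 -1.   ] [ 0.36  0.31 -0.48  0.79  0.    0.49]
```

Call:
{"method": "carry_out", "body": {"steps": [[[0,0,0,-0.46,-3.47,0],[0,0,0,-0.92,-6.94,0],[0,0,0,-0.92,-6.94,0],[0,0,0,-0.92,-6.94,0],[0,0,0,-0.92,-6.94,0],[0,0,0,0,0,0],[0,0,0,0,0,0],[0,0,0,0,0,0],[0,0,0,0,0,0],[0,0,0,0,0,0]]]}}

```text
t: 12.5
tcp_pos: [0.4317, 0.2396, 0.1399]
ee_rot: [[-0.845, 0.132, 0.519], [0.113, 0.991, -0.068], [-0.523, 0.001, -0.852]]
wrist_force: [0.4, 0.5, -3.5]
finger_gap: 0.059
finger_force: 90.4
```

Call:
{"method": "carry_out", "body": {"steps": [[[0,0,0,0.92,6.94,0],[0,0,0,0.92,6.94,0],[0,0,0,0.92,6.94,0],[0,0,0,0.92,6.94,0],[0,0,0,0.46,3.47,0],[0,0,0,0,0,0],[0,0,0,0,0,0],[0,0,0,0,0,0],[0,0,0,0,0,0]]]}}

```text
t: 13.25
tcp_pos: [0.4278, 0.2388, 0.1384]
ee_rot: [[-0.992, 0.13, 0.0], [0.13, 0.992, -0.0], [-0.0, -0.0, -1.0]]
wrist_force: [0.9, 0.9, -4.0]
finger_gap: 0.0593
finger_force: 90.1
```

```bash
python3 r.py
```

```text
13.25 [0.4278 0.2388 0.1384] [ 0.88  0.92 -3.98] My 0.041 Mx 0.004 0.05932754536470221 [ 0. -0. -1.] [ 0.36  0.3  -0.48  0.78 -0.    0.49]
```

The moment changed by only 0.04 N m between the two tips (0.2 if loose), so M is silent. I'll put it back.

Call:
{"method": "carry_out", "body": {"steps": [[[0,0,-0.015,0,0,0],[0,0,-0.03,0,0,0],[0,0,-0.03,0,0,0],[0,0,-0.025,0,0,0],[0,0,-0.015,0,0,0],[0,0,-0.007,0,0,0],[0,0,-0.004,0,0,0],[0,0,-0.002,0,0,0],[0,0,-0.001,0,0,0],[0,0,0,0,0,0]]]}}

```text
t: 14.08
tcp_pos: [0.4296, 0.2392, 0.0105]
ee_rot: [[-0.991, 0.13, 0.002], [0.13, 0.991, 0.001], [-0.002, 0.001, -1.0]]
wrist_force: [0.4, 0.2, -3.7]
finger_gap: 0.0593
finger_force: 90.3
```

Call:
{"method": "carry_out", "body": {"steps": [[[0,0,-0.001,0,0,0],[0,0,-0.0005,0,0,0],[0,0,0,0,0,0],[0,0,0,0,0,0]]]}}

```text
t: 14.42
tcp_pos: [0.4298, 0.2392, 0.0101]
ee_rot: [[-0.991, 0.13, 0.002], [0.13, 0.991, 0.001], [-0.002, 0.001, -1.0]]
wrist_force: [-3.5, -1.8, 10.2]
finger_gap: 0.0589
finger_force: 92.1
```

Call:
{"method": "carry_out", "body": {"steps": [[[0,0,0,0,0,0],[0,0,0,0,0,0],[0,0,0,0,0,0],[0,0,0,0,0,0],[0,0,0,0,0,0],[0,0,0.01,0,0,0],[0,0,0.02,0,0,0],[0,0,0.03,0,0,0],[0,0,0.035,0,0,0],[0,0,0.035,0,0,0]]], "hand": 0.085}}

```text
t: 15.25
tcp_pos: [0.4281, 0.2385, 0.1397]
ee_rot: [[-0.991, 0.13, -0.001], [0.13, 0.991, -0.0], [0.001, -0.001, -1.0]]
wrist_force: [0.2, 0.2, -0.0]
finger_gap: 0.0852
finger_force: 0.0
```

Call:
{"method": "carry_out", "body": {"steps": [[[0.01,0.012,0.03,0,0,2],[0.018,0.022,0.025,0,0,3.3],[0.02,0.026,0.015,0,0,4],[0.02,0.026,0,0,0,4],[0.015,0.02,0,0,0,3],[0.008,0.01,0,0,0,1.3],[0,0,0,0,0,0],[0,0,0,0,0,0],[0,0,0,0,0,0]]]}}

```text
t: 16.0
tcp_pos: [0.519, 0.3541, 0.2081]
ee_rot: [[-0.985, -0.175, -0.001], [-0.175, 0.985, -0.001], [0.001, -0.001, -1.0]]
wrist_force: [-0.1, -0.4, 0.5]
finger_gap: 0.0847
finger_force: 0.0
```

```bash
python3 r.py; python3 - <<'E'
from h import *
shot('wrist','w4')
E
```

```text
16.0 [0.519  0.3541 0.2081] [-0.08 -0.35  0.51] My -0.025 Mx -0.05 0.08468338703409715 [-0.001 -0.001 -1.   ] [ 0.48  0.49 -0.01  1.08 -0.    0.31]
```

View pics/w4.png

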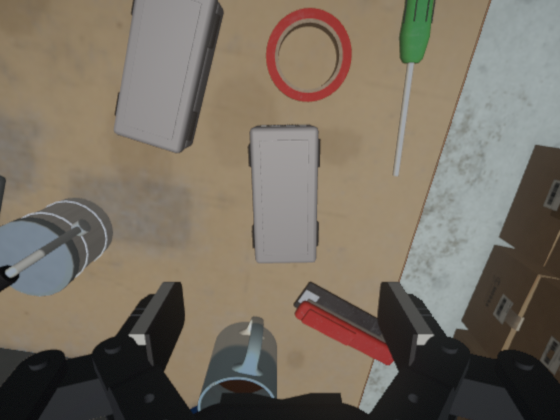

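Case L's top is at (251,127)-(318,127)-(316,262)-(255,262), aligned with the fingers and about 3 mm to +y. The stapler and mug are clear.

Call:
{"method": "carry_out", "body": {"steps": [[[0,0.003,-0.015,0,0,0],[0,0,-0.03,0,0,0],[0,0,-0.035,0,0,0],[0,0,-0.035,0,0,0],[0,0,-0.03,0,0,0],[0,0,-0.024,0,0,0],[0,0,-0.016,0,0,0],[0,0,-0.009,0,0,0],[0,0,-0.005,0,0,0],[0,0,0,0,0,0]]]}}

```text
t: 16.88
tcp_pos: [0.5195, 0.3572, 0.0088]
ee_rot: [[-0.985, -0.175, -0.001], [-0.175, 0.985, -0.001], [0.001, -0.0, -1.0]]
wrist_force: [-0.2, 0.4, 0.6]
finger_gap: 0.0851
finger_force: 0.0
```

Call:
{"method": "carry_out", "body": {"steps": [[[0,0,0,0,0,0],[0,0,0,0,0,0],[0,0,0,0,0,0],[0,0,0,0,0,0],[0,0,0,0,0,0],[0,0,0,0,0,0]]], "hand": 0.03, "squeeze": 80}}

```text
t: 17.38
tcp_pos: [0.5213, 0.3585, 0.011]
ee_rot: [[-0.984, -0.176, 0.003], [-0.176, 0.984, 0.001], [-0.003, 0.001, -1.0]]
wrist_force: [-1.1, -0.4, 6.9]
finger_gap: 0.0592
finger_force: 87.0
```

Call:
{"method": "carry_out", "body": {"steps": [[[0,0,0.008,0,0,0],[0,0,0.017,0,0,0],[0,0,0.025,0,0,0],[0,0,0.03,0,0,0],[0,0,0.025,0,0,0],[0,0,0.017,0,0,0],[0,0,0.008,0,0,0],[0,0,0,0,0,0],[0,0,0,0,0,0],[0,0,0,0,0,0]]]}}

```text
t: 18.22
tcp_pos: [0.5187, 0.3572, 0.1373]
ee_rot: [[-0.984, -0.175, -0.003], [-0.175, 0.984, -0.001], [0.003, -0.001, -1.0]]
wrist_force: [-0.4, 0.7, -4.3]
finger_gap: 0.0587
finger_force: 86.8
```

```bash
python3 r.py
```

```text
18.2167 [0.5187 0.3572 0.1373] [-0.37  0.66 -4.34] My 0.044 Mx 0.016 0.0587155509797886 [-0.003 -0.001 -1.   ] [ 0.49  0.55 -0.1   0.93 -0.    0.31]
```

Call:
{"method": "carry_out", "body": {"steps": [[[0,0,0,-0.61,3.45,0],[0,0,0,-1.22,6.9,0],[0,0,0,-1.22,6.9,0],[0,0,0,-1.22,6.9,0],[0,0,0,-1.22,6.9,0],[0,0,0,0,0,0],[0,0,0,0,0,0],[0,0,0,0,0,0],[0,0,0,0,0,0],[0,0,0,0,0,0]]]}}

```text
t: 19.05
tcp_pos: [0.52, 0.3586, 0.1435]
ee_rot: [[-0.847, -0.176, -0.501], [-0.153, 0.984, -0.088], [0.509, 0.002, -0.861]]
wrist_force: [1.3, -0.3, -2.7]
finger_gap: 0.059
finger_force: 91.0
```

Call:
{"method": "carry_out", "body": {"steps": [[[0,0,0,1.22,-6.9,0],[0,0,0,1.22,-6.9,0],[0,0,0,1.22,-6.9,0],[0,0,0,1.22,-6.9,0],[0,0,0,0.61,-3.45,0],[0,0,0,0,0,0],[0,0,0,0,0,0],[0,0,0,0,0,0],[0,0,0,0,0,0]]]}}

```text
t: 19.8
tcp_pos: [0.5216, 0.3583, 0.1402]
ee_rot: [[-0.985, -0.175, 0.002], [-0.175, 0.985, 0.001], [-0.003, 0.0, -1.0]]
wrist_force: [-0.4, -0.0, -3.8]
finger_gap: 0.0589
finger_force: 91.4
```

```bash
python3 r.py
```

```text
19.8 [0.5216 0.3583 0.1402] [-0.4  -0.02 -3.75] My 0.007 Mx -0.024 0.0589116247685805 [ 0.002  0.001 -1.   ] [ 0.49  0.54 -0.09  0.93 -0.    0.31]
```

Call:
{"method": "carry_out", "body": {"steps": [[[0,0,0,0.61,-3.45,0],[0,0,0,1.22,-6.9,0],[0,0,0,1.22,-6.9,0],[0,0,0,1.22,-6.9,0],[0,0,0,1.22,-6.9,0],[0,0,0,0,0,0],[0,0,0,0,0,0],[0,0,0,0,0,0],[0,0,0,0,0,0],[0,0,0,0,0,0]]]}}

```text
t: 20.63
tcp_pos: [0.5238, 0.3595, 0.1401]
ee_rot: [[-0.849, -0.175, 0.498], [-0.151, 0.985, 0.088], [-0.506, -0.0, -0.863]]
wrist_force: [0.6, -0.2, -3.5]
finger_gap: 0.059
finger_force: 91.3
```

Call:
{"method": "carry_out", "body": {"steps": [[[0,0,0,-1.22,6.9,0],[0,0,0,-1.22,6.9,0],[0,0,0,-1.22,6.9,0],[0,0,0,-1.22,6.9,0],[0,0,0,-0.61,3.45,0],[0,0,0,0,0,0],[0,0,0,0,0,0],[0,0,0,0,0,0],[0,0,0,0,0,0]]]}}

```text
t: 21.38
tcp_pos: [0.5202, 0.3584, 0.1378]
ee_rot: [[-0.984, -0.177, 0.001], [-0.177, 0.984, -0.001], [-0.001, -0.001, -1.0]]
wrist_force: [0.2, -0.2, -3.8]
finger_gap: 0.0588
finger_force: 91.2
```

```bash
python3 r.py
```

```text
21.3833 [0.5202 0.3584 0.1378] [ 0.23 -0.17 -3.79] My 0.057 Mx -0.036 0.05881535168534972 [ 0.001 -0.001 -1.   ] [ 0.49  0.55 -0.1   0.93 -0.    0.31]
```

The change is 0.05 N m, so L is silent too. I'll put it back.

Call:
{"method": "carry_out", "body": {"steps": [[[0,0,-0.015,0,0,0],[0,0,-0.03,0,0,0],[0,0,-0.03,0,0,0],[0,0,-0.025,0,0,0],[0,0,-0.015,0,0,0],[0,0,-0.007,0,0,0],[0,0,-0.004,0,0,0],[0,0,-0.002,0,0,0],[0,0,-0.001,0,0,0],[0,0,0,0,0,0]]]}}

```text
t: 22.22
tcp_pos: [0.5216, 0.3591, 0.0111]
ee_rot: [[-0.984, -0.177, 0.003], [-0.177, 0.984, 0.001], [-0.003, 0.0, -1.0]]
wrist_force: [-2.8, 0.5, 1.8]
finger_gap: 0.059
finger_force: 91.7
```

Call:
{"method": "carry_out", "body": {"steps": [[[0,0,-0.001,0,0,0],[0,0,-0.0005,0,0,0],[0,0,0,0,0,0],[0,0,0,0,0,0]]]}}

```text
t: 22.55
tcp_pos: [0.5217, 0.3591, 0.011]
ee_rot: [[-0.984, -0.177, 0.003], [-0.177, 0.984, 0.001], [-0.003, 0.0, -1.0]]
wrist_force: [-7.9, -3.7, 13.2]
finger_gap: 0.0588
finger_force: 93.7
```

Call:
{"method": "carry_out", "body": {"steps": [[[0,0,0,0,0,0],[0,0,0,0,0,0],[0,0,0,0,0,0],[0,0,0,0,0,0],[0,0,0,0,0,0],[0,0,0.02,0,0,0],[0,0,0.035,0,0,0],[0,0,0.04,0,0,0],[0,0,0.04,0,0,0],[0,0,0.04,0,0,0]]], "hand": 0.085}}

```text
t: 23.38
tcp_pos: [0.5207, 0.3582, 0.1838]
ee_rot: [[-0.984, -0.177, -0.0], [-0.177, 0.984, -0.001], [0.0, -0.001, -1.0]]
wrist_force: [2.0, 0.0, -0.6]
finger_gap: 0.085
finger_force: 0.0
```

Call:
{"method": "carry_out", "body": {"steps": [[[-0.003,-0.015,0.025,0,0,-1],[-0.005,-0.03,0,0,0,-1],[-0.005,-0.034,0,0,0,-1],[-0.006,-0.035,0,0,0,-1],[-0.006,-0.035,0,0,0,-1],[-0.006,-0.035,0,0,0,-1],[-0.006,-0.035,0,0,0,-1],[-0.006,-0.035,0,0,0,-1],[-0.006,-0.035,0,0,0,-1],[-0.006,-0.035,0,0,0,-1]]]}}

```text
t: 24.22
tcp_pos: [0.4655, 0.0329, 0.2074]
ee_rot: [[-1.0, -0.003, 0.001], [-0.003, 1.0, -0.001], [-0.001, -0.001, -1.0]]
wrist_force: [1.3, -0.2, 0.4]
finger_gap: 0.085
finger_force: 0.0
```

Call:
{"method": "carry_out", "body": {"steps": [[[-0.006,-0.035,0,0,0,-1],[-0.006,-0.035,0,0,0,-1],[-0.005,-0.035,0,0,0,-1],[-0.004,-0.03,0,0,0,-1],[-0.002,-0.015,0,0,0,-1],[-0.001,-0.005,0,0,0,-0.5],[0,0,0,0,0,0],[0,0,0,0,0,0],[0,0,0,0,0,0]]]}}

```text
t: 24.97
tcp_pos: [0.442, -0.1195, 0.2073]
ee_rot: [[-0.996, 0.091, -0.0], [0.091, 0.996, -0.0], [0.0, -0.0, -1.0]]
wrist_force: [-0.4, -0.8, -0.2]
finger_gap: 0.085
finger_force: 0.0
```

```bash
python3 r.py; python3 - <<'E'
from h import *
shot('wrist','w5')
E
```

```text
24.9667 [ 0.442  -0.1195  0.2073] [-0.4  -0.78 -0.22] My -0.038 Mx -0.023 0.08502697182100061 [-0. -0. -1.] [-0.43  0.18 -0.46  0.94 -0.   -0.33]
```

View pics/w5.png

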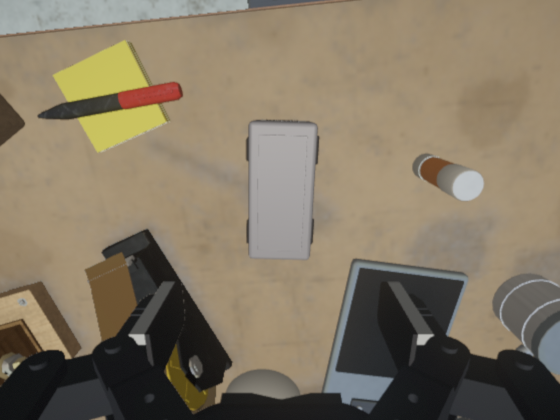

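Case R is centred at (281.5,190), turned about -1.2° further. The stand's near plinth corners are at (354,259) and (468,274), and the mat's at (361,265) and (464,277). I'll grip and also refine the stand.

```bash
python3 - <<'E'
from h import *
B=lambda u,v,z: back('w5',u,v,z)[:2]
for a,b,d,w in[((354,259),(468,274),.075,.130),((361,265),(464,277),.070,.116)]:
    p,q=B(*a,.022),B(*b,.022); v=q-p; yaw=np.arctan2(-v[0],v[1]); x=np.array([np.cos(yaw),np.sin(yaw)])
    o=(p+q)/2+d*x; print(p,q,np.linalg.norm(v),np.degrees(yaw),'origin',o)
print('R',np.mean([B(*q,.05) for q in[(249,122),(317,123),(311,258),(249,258)]],0))
E
```

```text
[ 0.52531567 -0.04969792] [0.55410785 0.07107322] 0.12415578222941064 -13.409174142446702 origin [ 0.61266717 -0.00670513]
[ 0.5330078  -0.04248664] [0.55736188 0.06710883] 0.1122688188805253 -12.528571770065673 origin [ 0.613518   -0.00287376]
R [ 0.44105792 -0.1186852 ]
```

Call:
{"method": "carry_out", "body": {"steps": [[[-0.002,0.001,-0.015,0,0,-1.2],[0,0,-0.03,0,0,0],[0,0,-0.035,0,0,0],[0,0,-0.035,0,0,0],[0,0,-0.03,0,0,0],[0,0,-0.023,0,0,0],[0,0,-0.016,0,0,0],[0,0,-0.009,0,0,0],[0,0,-0.005,0,0,0],[0,0,0,0,0,0]]]}}

```text
t: 25.85
tcp_pos: [0.4399, -0.1189, 0.0089]
ee_rot: [[-0.994, 0.112, -0.001], [0.112, 0.994, -0.0], [0.001, -0.0, -1.0]]
wrist_force: [0.1, 0.0, -0.0]
finger_gap: 0.0851
finger_force: 0.0
```

Call:
{"method": "carry_out", "body": {"steps": [[[0,0,0,0,0,0],[0,0,0,0,0,0],[0,0,0,0,0,0],[0,0,0,0,0,0],[0,0,0,0,0,0],[0,0,0,0,0,0]]], "hand": 0.03, "squeeze": 80}}

```text
t: 26.35
tcp_pos: [0.4411, -0.1198, 0.0107]
ee_rot: [[-0.994, 0.113, 0.003], [0.113, 0.994, -0.001], [-0.003, -0.001, -1.0]]
wrist_force: [-0.3, 2.1, 7.2]
finger_gap: 0.059
finger_force: 87.1
```

Call:
{"method": "carry_out", "body": {"steps": [[[0,0,0.008,0,0,0],[0,0,0.017,0,0,0],[0,0,0.025,0,0,0],[0,0,0.03,0,0,0],[0,0,0.025,0,0,0],[0,0,0.017,0,0,0],[0,0,0.008,0,0,0],[0,0,0,0,0,0],[0,0,0,0,0,0],[0,0,0,0,0,0]]]}}

```text
t: 27.18
tcp_pos: [0.4389, -0.1191, 0.1382]
ee_rot: [[-0.994, 0.114, -0.002], [0.114, 0.994, 0.0], [0.002, -0.0, -1.0]]
wrist_force: [-0.5, 0.3, -4.3]
finger_gap: 0.0593
finger_force: 87.0
```

```bash
python3 r.py
```

```text
27.1833 [ 0.4389 -0.1191  0.1382] [-0.55  0.33 -4.28] My 0.115 Mx -0.017 0.05929319755709888 [-0.002  0.    -1.   ] [-0.43  0.25 -0.57  0.76 -0.   -0.31]
```

Call:
{"method": "carry_out", "body": {"steps": [[[0,0,0,0.37,3.48,0],[0,0,0,0.75,6.95,0],[0,0,0,0.75,6.95,0],[0,0,0,0.75,6.95,0],[0,0,0,0.75,6.95,0],[0,0,0,0,0,0],[0,0,0,0,0,0],[0,0,0,0,0,0],[0,0,0,0,0,0],[0,0,0,0,0,0]]]}}

```text
t: 28.02
tcp_pos: [0.4398, -0.1197, 0.1416]
ee_rot: [[-0.85, 0.112, -0.515], [0.099, 0.994, 0.054], [0.517, -0.005, -0.856]]
wrist_force: [-0.8, 0.9, -4.0]
finger_gap: 0.0589
finger_force: 91.7
```

Call:
{"method": "carry_out", "body": {"steps": [[[0,0,0,-0.75,-6.95,0],[0,0,0,-0.75,-6.95,0],[0,0,0,-0.75,-6.95,0],[0,0,0,-0.75,-6.95,0],[0,0,0,-0.37,-3.48,0],[0,0,0,0,0,0],[0,0,0,0,0,0],[0,0,0,0,0,0],[0,0,0,0,0,0]]]}}

```text
t: 28.77
tcp_pos: [0.4411, -0.1201, 0.1401]
ee_rot: [[-0.994, 0.113, 0.001], [0.113, 0.994, -0.002], [-0.001, -0.001, -1.0]]
wrist_force: [0.8, 0.1, -3.6]
finger_gap: 0.0589
finger_force: 91.8
```

```bash
python3 r.py
```

```text
28.7667 [ 0.4411 -0.1201  0.1401] [ 0.78  0.05 -3.57] My 0.088 Mx 0.001 0.05894575166409323 [ 0.001 -0.002 -1.   ] [-0.43  0.25 -0.56  0.76 -0.   -0.31]
```

Call:
{"method": "carry_out", "body": {"steps": [[[0,0,0,-0.37,-3.48,0],[0,0,0,-0.75,-6.95,0],[0,0,0,-0.75,-6.95,0],[0,0,0,-0.75,-6.95,0],[0,0,0,-0.75,-6.95,0],[0,0,0,0,0,0],[0,0,0,0,0,0],[0,0,0,0,0,0],[0,0,0,0,0,0],[0,0,0,0,0,0]]]}}

```text
t: 29.6
tcp_pos: [0.4431, -0.1212, 0.141]
ee_rot: [[-0.848, 0.112, 0.517], [0.097, 0.994, -0.057], [-0.52, 0.001, -0.854]]
wrist_force: [0.5, 0.1, -4.1]
finger_gap: 0.0588
finger_force: 91.8
```

Call:
{"method": "carry_out", "body": {"steps": [[[0,0,0,0.75,6.95,0],[0,0,0,0.75,6.95,0],[0,0,0,0.75,6.95,0],[0,0,0,0.75,6.95,0],[0,0,0,0.37,3.48,0],[0,0,0,0,0,0],[0,0,0,0,0,0],[0,0,0,0,0,0],[0,0,0,0,0,0]]]}}

```text
t: 30.35
tcp_pos: [0.4392, -0.1193, 0.139]
ee_rot: [[-0.993, 0.114, -0.0], [0.114, 0.993, -0.0], [0.0, -0.0, -1.0]]
wrist_force: [0.3, 0.4, -5.4]
finger_gap: 0.0592
finger_force: 91.7
```

```bash
python3 r.py
```

```text
30.35 [ 0.4392 -0.1193  0.139 ] [ 0.32  0.37 -5.35] My -0.016 Mx 0.009 0.05916320569776373 [-0. -0. -1.] [-0.43  0.24 -0.57  0.76 -0.   -0.31]
```

R changed by -0.10 with single noisy readings, which is ambiguous, so I'll average several readings.

```bash
cat > a.py <<'E'
from h import *
v=[]
for i in range(12):
    env.grab_frame('wrist'); s=env.get_state(); v.append(s['torque']@s['ee_rot'][:,1])
print(s['t'],s['tcp_pos'],'My',np.mean(v).round(4),'sd',np.std(v).round(4))
E
python3 a.py
```

```text
30.95 [ 0.44008026 -0.11965637  0.1391792 ] My 0.0494 sd 0.1369
```

Call:
{"method": "carry_out", "body": {"steps": [[[0,0,0,0.37,3.48,0],[0,0,0,0.75,6.95,0],[0,0,0,0.75,6.95,0],[0,0,0,0.75,6.95,0],[0,0,0,0.75,6.95,0],[0,0,0,0.37,3.48,0],[0,0,0,0,0,0],[0,0,0,0,0,0],[0,0,0,0,0,0],[0,0,0,0,0,0]]]}}

```text
t: 31.78
tcp_pos: [0.44, -0.1197, 0.1401]
ee_rot: [[-0.816, 0.112, -0.568], [0.095, 0.994, 0.06], [0.571, -0.005, -0.821]]
wrist_force: [0.1, 0.9, -4.0]
finger_gap: 0.0588
finger_force: 92.0
```

Call:
{"method": "carry_out", "body": {"steps": [[[0,0,0,-0.37,-3.48,0],[0,0,0,-0.75,-6.95,0],[0,0,0,-0.75,-6.95,0],[0,0,0,-0.75,-6.95,0],[0,0,0,-0.75,-6.95,0],[0,0,0,-0.37,-3.48,0],[0,0,0,0,0,0],[0,0,0,0,0,0],[0,0,0,0,0,0]]]}}

```text
t: 32.53
tcp_pos: [0.4406, -0.12, 0.1403]
ee_rot: [[-0.993, 0.114, 0.001], [0.114, 0.993, -0.001], [-0.001, -0.001, -1.0]]
wrist_force: [0.4, -0.8, -3.6]
finger_gap: 0.0592
finger_force: 92.1
```

```bash
python3 a.py
```

```text
33.1333 [ 0.44008492 -0.11959882  0.13900849] My 0.1271 sd 0.0299
```

Call:
{"method": "carry_out", "body": {"steps": [[[0,0,0,-0.37,-3.48,0],[0,0,0,-0.75,-6.95,0],[0,0,0,-0.75,-6.95,0],[0,0,0,-0.75,-6.95,0],[0,0,0,-0.75,-6.95,0],[0,0,0,-0.37,-3.48,0],[0,0,0,0,0,0],[0,0,0,0,0,0],[0,0,0,0,0,0],[0,0,0,0,0,0]]]}}

```text
t: 33.97
tcp_pos: [0.4422, -0.1208, 0.1404]
ee_rot: [[-0.816, 0.112, 0.568], [0.094, 0.994, -0.062], [-0.571, 0.002, -0.821]]
wrist_force: [0.6, -0.1, -4.1]
finger_gap: 0.0592
finger_force: 94.7
```

Call:
{"method": "carry_out", "body": {"steps": [[[0,0,0,0.37,3.48,0],[0,0,0,0.75,6.95,0],[0,0,0,0.75,6.95,0],[0,0,0,0.75,6.95,0],[0,0,0,0.75,6.95,0],[0,0,0,0.37,3.48,0],[0,0,0,0,0,0],[0,0,0,0,0,0],[0,0,0,0,0,0]]]}}

```text
t: 34.72
tcp_pos: [0.4402, -0.1194, 0.1387]
ee_rot: [[-0.994, 0.113, 0.0], [0.113, 0.994, -0.0], [-0.0, -0.0, -1.0]]
wrist_force: [0.1, 1.0, -3.7]
finger_gap: 0.0592
finger_force: 94.7
```

```bash
sed -i 's/^print.*/print(np.round(v,2))\n&/' a.py; python3 a.py
```

```text
[-0.1  -0.1  -0.09 -0.13 -0.06 -0.16 -0.13 -0.16 -0.09 -0.07 -0.15 -0.13]
35.3167 [ 0.44017394 -0.11974501  0.13909449] My -0.1141 sd 0.033
```

The change is 0.24 N m (+0.127 to -0.114), so R is the rattling case. I'll carry it to the window: middle at (0.579, 0.003), underside at 0.08, yaw -12.9°.

Call:
{"method": "carry_out", "body": {"steps": [[[0.006,0.005,0,0,0,-0.4],[0.012,0.01,0,0,0,-0.6],[0.016,0.014,0,0,0,-0.7],[0.018,0.016,0,0,0,-0.8],[0.018,0.016,0,0,0,-0.8],[0.018,0.016,0,0,0,-0.8],[0.017,0.0155,0,0,0,-0.8],[0.016,0.014,0,0,0,-0.7],[0.012,0.01,0,0,0,-0.5],[0.006,0.006,-0.003,0,0,-0.3]]]}}

```text
t: 36.15
tcp_pos: [0.5815, 0.0046, 0.1362]
ee_rot: [[-0.975, 0.223, 0.002], [0.223, 0.975, 0.0], [-0.002, 0.0, -1.0]]
wrist_force: [0.6, 0.5, -3.1]
finger_gap: 0.0591
finger_force: 94.7
```

Call:
{"method": "carry_out", "body": {"steps": [[[0,0,-0.006,0,0,0],[0,0,-0.01,0,0,0],[0,0,-0.012,0,0,0],[0,0,-0.01,0,0,0],[0,0,-0.006,0,0,0],[0,0,-0.002,0,0,0],[0,0,0,0,0,0],[0,0,0,0,0,0],[0,0,0,0,0,0],[0,0,0,0,0,0]]]}}

```text
t: 36.98
tcp_pos: [0.5797, 0.0027, 0.0907]
ee_rot: [[-0.975, 0.224, 0.001], [0.224, 0.975, -0.001], [-0.001, -0.0, -1.0]]
wrist_force: [-0.3, 0.3, -3.7]
finger_gap: 0.0593
finger_force: 94.6
```

```bash
python3 r.py; python3 - <<'E'
from h import *
shot('scene','s6');shot('wrist','w6');shot('top','t6')
a,b,c=[cv2.imread(f'pics/{n}.png') for n in('s6','w6','t6')]
a=cv2.resize(a[100:300,200:400],(400,400),interpolation=cv2.INTER_CUBIC);c=cv2.resize(c[100:300,240:440],(400,400),interpolation=cv2.INTER_CUBIC)
cv2.imwrite('pics/m6.png',np.hstack([a,c])); 
E
```

```text
36.9833 [0.5797 0.0027 0.0907] [-0.27  0.33 -3.72] My -0.069 Mx -0.039 0.05933750307865625 [ 0.001 -0.001 -1.   ] [-0.12  0.51 -0.3   0.76 -0.    0.1 ]
```

View pics/w6.png

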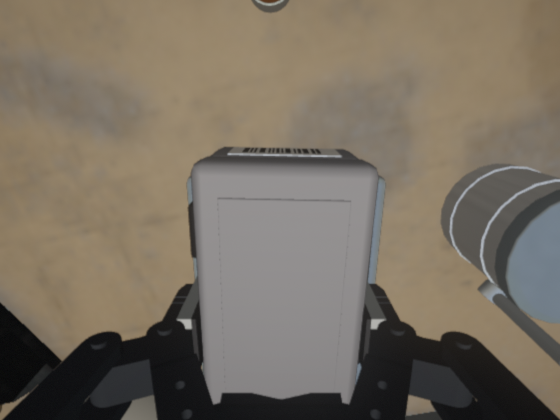

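View pics/m6.png

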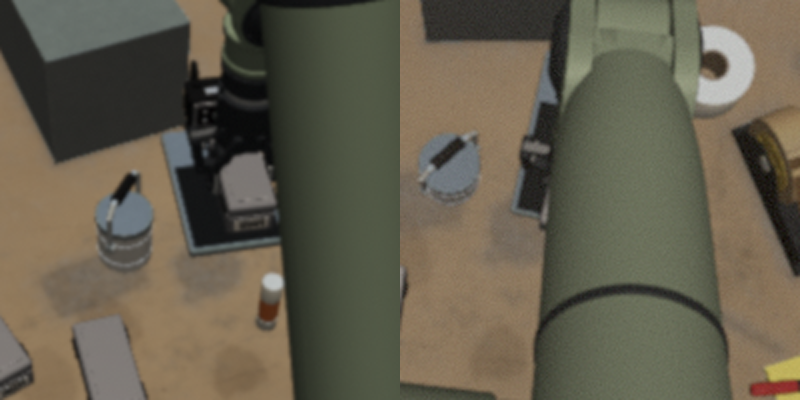

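The case sits centred over the stand (case edges 194-378, stand edges about 190-382 in the wrist view), parallel to it and clear of everything. I'll do a quick numeric check for pitch slip before handing in.

```bash
python3 r.py; python3 - <<'E'
from h import *
yaw=np.radians(-12.9);x=np.array([np.cos(yaw),np.sin(yaw),0]);y=np.array([-x[1],x[0],0]);c=np.array([.5797,.0027,0])
for z in(.08,.13): print(z,[proj('w6',c-.065*x+s*.03*y+[0,0,z]).round(0) for s in(-1,1)])
print('stand near corners',[proj('w6',np.array([.615,-.0055,.022])-.075*x+s*.065*y).round(0) for s in(-1,1)])
E
```

```text
37.1333 [0.5795 0.0028 0.0904] [-0.64 -0.67 -4.12] My -0.104 Mx 0.006 0.059031547676205144 [ 0. -0. -1.] [-0.12  0.51 -0.3   0.76 -0.    0.1 ]
0.08 [array([211., 142.]), array([349., 142.])]
0.13 [array([179., 162.]), array([381., 162.])]
stand near corners [array([176., 174.]), array([385., 174.])]
```

```bash
python3 -c "
from plant import env
print(env.close_job())"
```

```text
the job is handed in; nothing more can be done
None
```

The job is handed in: the arm is holding the rattling case, the one that stood to the right of the reader, level in front of the window with its end face about 50 mm off; both silent cases are back in place and the canister is upright on the bench beside the stand.

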